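# Fit a gate lock's guide pin, then hold its bolt in the window

### The arm

A 6-joint arm with a two-finger parallel gripper is mounted at the origin on the work surface. World frame = base frame: x ahead of the robot, y to its left, z up, the work surface at z = 0. Lengths are in m, angles in degrees, forces in N, time in s.
With the tool pointing down it reaches from about 0.3 to 0.75 m from the base axis. Payload 8.5 kg.
Tool frame: the origin (TCP) lies at the very end of the fingers, on their centre line; the grasp point (between the pads) lies 19 mm behind it; y points along the fingers, z is the direction in which the jaws open and shut, and the axes are right-handed (so a half turn about y gives the same grasp; the last joint's range is limited). The gripper opens to 88 mm and grips with 3 to 60 N. Pads are 18 mm wide; open, the fingers measure 123 mm over their backs; the gripper's body (75 mm by 187 mm) begins 45 mm behind the grasp point.
Start: joints at [-81.721, 21.807, 74.336, -0, 83.858, -12.336], TCP at [0.194, -0.515, 0.239] pointing down, gripper open.
Joint ranges: [-178.18, 178.18], [-50.72, 133.34], [12.68, 142.11], [-81.47, 261.47], [9.98, 163.14], [-165.26, 165.26]. Speed limits (degrees/s): [136.94, 136.94, 180, 180, 180, 180].

### API

Orientations are given as a 3x3 rotation matrix whose columns are the frame's x, y, z axes.
In Python, from workcell import r gives the robot as it stands. Calls block until the motion is done:
- r.move_pose(position, orientation): joint-space move of the TCP to a pose.
- r.servo_line(position, max_speed=0.15, attitude=None, guard=None): straight line of the TCP; attitude=None keeps the orientation; max_speed is the mean speed in m/s. With guard (N) it stops when the force on the tool has changed by that much, and returns True; else False.
- r.set_joints(angles): joint-space move.
- r.move_gripper(opening): finger opening in m; the grip force is fixed at half the most; returns when the fingers have stopped.
- r.pause(seconds).
- r.inverse_kinematics(position, orientation): joint angles nearest the present ones, or None.
- r.snapshot(name): name is "scene" or "top" or "wrist"; returns a dict with "color" (400x640x3 uint8, red, green, blue), "fx", "fy", "cx", "cy" (pixels), "camera_from_world" (4x4, takes a point from world to camera coordinates). Camera axes: x right, y down, z forward; pixel columns grow to the right and rows downward; lengths in m; the calibration is good to about 2 mm. A picture is of the moment at which its call begins. There is no depth.
A pose or a line that the arm cannot do raises r.PlanningError and nothing moves.
- r.hand_in(): hands the job in, once; it reports no verdict.
Readings, each from a call of its own:
- r.read_time_s(): time.
- r.read_qpos(): joint angles.
- r.read_qvel(): joint speeds.
- r.read_effort(): joint torques, N m.
- r.read_eef_pos(): TCP position.
- r.read_ee_rot(): TCP orientation.
- r.read_force(): force on the tool from outside, world axes, zero at the start.
- r.read_ft_torque(): the same for the moment, N m.
- r.read_grip_width(): finger opening in m.
Only numpy, scipy, OpenCV 4.12 (cv2) and the standard library are available. Lean on these libraries where they do the work, as an engineer would, in place of code of your own. Each camera call takes 0.05 s, during which the arm holds its last target.

### The job

First stand the copper guide pin fully home in the round bore of the lock case clamped in the blue vice, and let go of it. Then take the steel bolt from its wooden stand, pass it upright, red line downwards, through the lock's rectangular window to its red line, and finish while still holding it there: gripped, still, hanging clear of the case's floor and not pressed hard against the sides. The pin must stay in its bore, and leave the brass cylinder, padlock and screwdriver where they are.

Things in the scene. Friction and masses are not known exactly. Their poses are not given: they have to be found in the camera images.
- vice: Blue bench vice, fixed, base 200 x 110 mm, jaws 120 mm wide (along its y) with tops 90 mm above the bench; screw and cross bar on its -x side, reaching 140 mm from the centre, 65 mm high at most. Origin: centre of its underside, z up. The lock case is clamped between the jaws, along the vice's y, and moves with the vice.
- lock: Gate-lock case clamped in the vice: brass top plate 40 mm (x) by 160 mm (y), 20 mm thick, over a hollow steel case; the flat top face lies 115 mm above the bench, 25 mm above the jaws. Origin: centre of its underside (45 mm above the bench), 70 mm below the top face; z up.
- window (a point): Centre of the rectangular window's mouth, in the top face of the lock case (z up, same axes as the lock), 35 mm from the lock's centre towards its -y. The window is 18 mm (x) by 36 mm (y), 2 mm larger than the bolt on each side, goes through the 20 mm top plate and opens into a wider cavity whose floor lies 66 mm below the mouth.
- bore (a point): Centre of the round bore's mouth, in the top face of the lock case, 35 mm from the lock's centre towards its +y. Diameter 14 mm (1 mm clearance all round), 20 mm deep with a flat bottom; z up.
- bolt: Loose steel lock bolt, an upright bar 14 mm (x) by 32 mm (y) by 110 mm (z), about 0.4 kg, with a red line round it 40 mm above its foot (so when inserted to the line the foot is 40 mm below the lock's top face; 10 mm either way is fine). Origin: centre of its foot; z up along the bar. At the start it stands in bolt_stand, its foot 15 mm above the bench, thickness (x) along the stand's x.
- pin: Loose copper-coloured guide pin, round, 12 mm diameter, 70 mm long, about 60 g. Origin: centre of its chamfered foot; z up along the pin. At the start it stands in pin_stand, its foot 15 mm above the bench. Fully home in the lock's bore, its foot is 20 mm below the mouth and 50 mm stand proud.
- bolt_stand: Darker wooden block, fixed, 60 mm (x) by 80 mm (y), 35 mm high, with a 20 mm deep slot 18 x 36 mm in the middle of its top that holds the bolt upright. Origin: centre of its underside; z up.
- pin_stand: Pale wooden block, fixed, 60 x 60 mm, 35 mm high, with a 20 mm deep, 14 mm wide bore in the middle of its top that holds the pin upright. Origin: centre of its underside; z up.
- cylinder: Bystander: brass lock cylinder standing on the bench, 34 mm diameter, 45 mm high. Origin: centre of its underside.
- padlock: Bystander: yellow padlock standing on the bench, 24 x 45 mm, 68 mm high with its shackle. Origin: centre of its underside.
- screwdriver: Bystander: screwdriver lying on the bench, 190 mm long along its x. Origin: underside of its middle.

How it is judged:
By the outcome, as a careful person would: the job done as asked, in the order asked, and still so for the second after the job is handed in, while the arm keeps its last pose, push and grip.
It also fails if it takes over 64 s, if anything falls off the work surface, if the arm or the gripper's body presses on something with over 40 N, if the wrist force passes 120 N, or if a joint passes its speed limit or range.

## Working session

There is one attempt and no reset: what is moved stays moved. The work goes in short steps, each a Python script; the robot and the scene stay as the last script left them, time stands still between calls to the robot, and variables do not carry over. Pictures are saved under pics/ and viewed, and the job is handed in when it is done.

```bash
ls; mkdir -p pics
python3 - <<'E'
from workcell import r
import cv2
for n in ("scene","top","wrist"):
    s=r.snapshot(n); cv2.imwrite(f"pics/{n}0.png",s["color"][:,:,::-1])
    print(n,s["fx"],s["fy"],s["cx"],s["cy"]);print(s["camera_from_world"].round(4).tolist())
print(r.read_ee_rot().round(3).tolist(),r.read_grip_width(),r.read_time_s())
E
```

```text
pics
scene 407.3181774006541 407.3181774006541 323.52784719735314 201.57294573295624
[[-0.7573, 0.6529, 0.0167, 0.3866], [0.4708, 0.5635, -0.6788, -0.2025], [-0.4526, -0.5061, -0.7342, 1.2759], [0.0, 0.0, 0.0, 1.0]]
top 404.5557487115105 404.5557487115105 321.8683574033425 202.50565393954128
[[-0.004, -1.0, -0.0006, 0.0564], [-0.9965, 0.0041, -0.0833, 0.539], [0.0833, 0.0003, -0.9965, 1.0746], [0.0, 0.0, 0.0, 1.0]]
wrist 310.5101404831291 310.5101404831291 317.50833874560743 200.0781903375685
[[0.3514, -0.9362, -0.0013, -0.5483], [-0.8881, -0.3338, 0.316, -0.0424], [-0.2963, -0.1099, -0.9487, 0.3912], [0.0, 0.0, 0.0, 1.0]]
[[-0.936, -0.0, 0.352], [-0.352, 0.001, -0.936], [-0.0, -1.0, -0.001]] 0.08826313151361422 0.15
```

View pics/scene0.png

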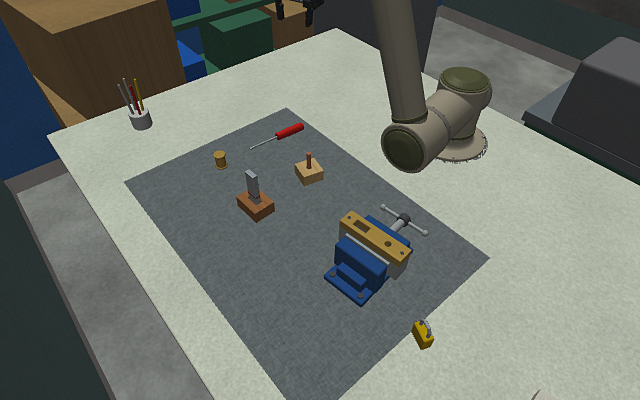

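View pics/top0.png

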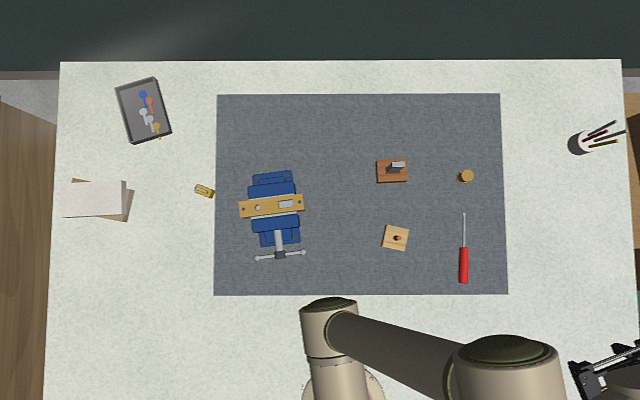

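View pics/wrist0.png

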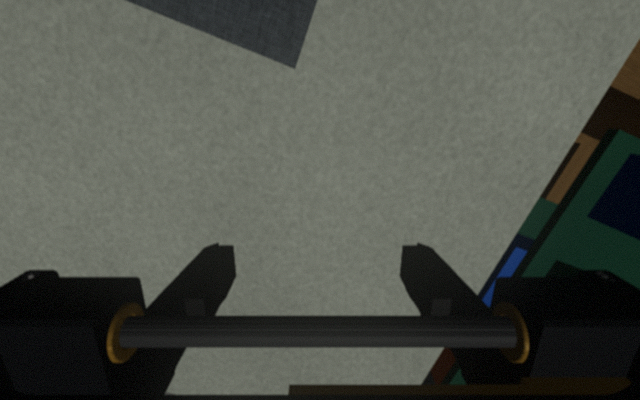

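The overview shows the vice and lock at top-image (272,206), the bolt stand at (392,170), the pin stand at (396,238), the cylinder at (466,176), the screwdriver at (463,250) and the padlock at (204,190). Next I'll enlarge these.

Run:
```python
import cv2
t=cv2.imread("pics/top0.png"); s=cv2.imread("pics/scene0.png")
def c(im,x,y,w,h,k,n): cv2.imwrite(n,cv2.resize(im[y:y+h,x:x+w],None,fx=k,fy=k,interpolation=cv2.INTER_CUBIC))
c(t,230,165,80,60,10,"pics/tl.png")
c(t,365,150,60,110,5,"pics/tp.png")
c(s,330,200,90,70,8,"pics/sl.png")
c(s,230,145,100,80,8,"pics/sp.png")
```

```text
(no output)
```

View pics/tl.png

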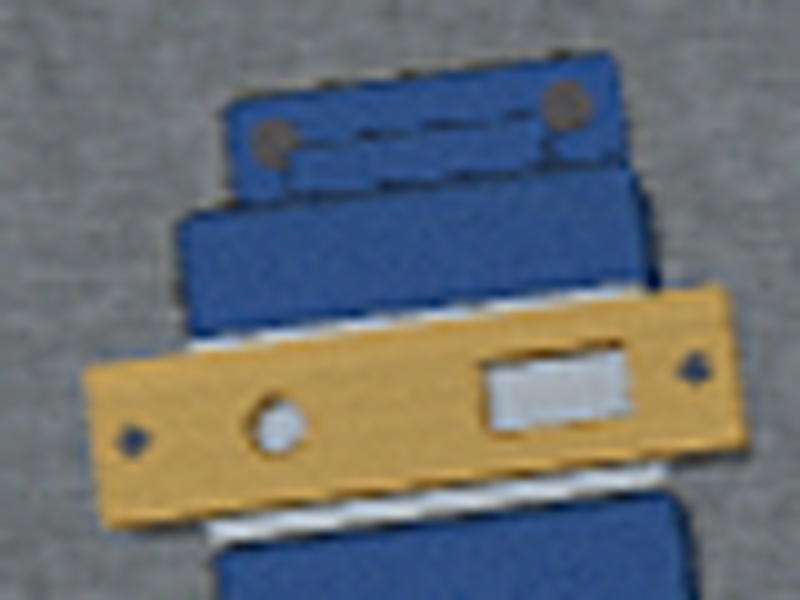

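View pics/tp.png

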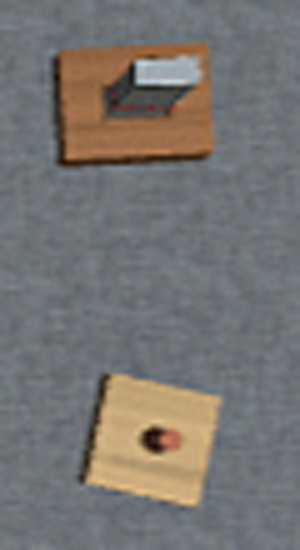

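View pics/sl.png

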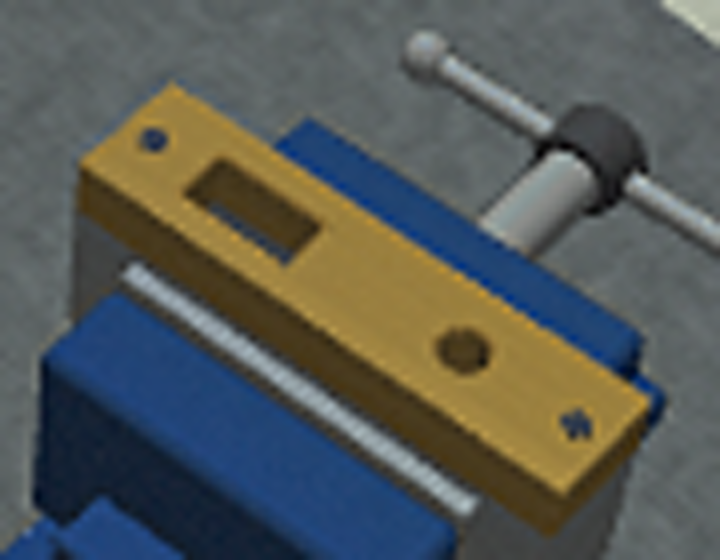

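View pics/sp.png

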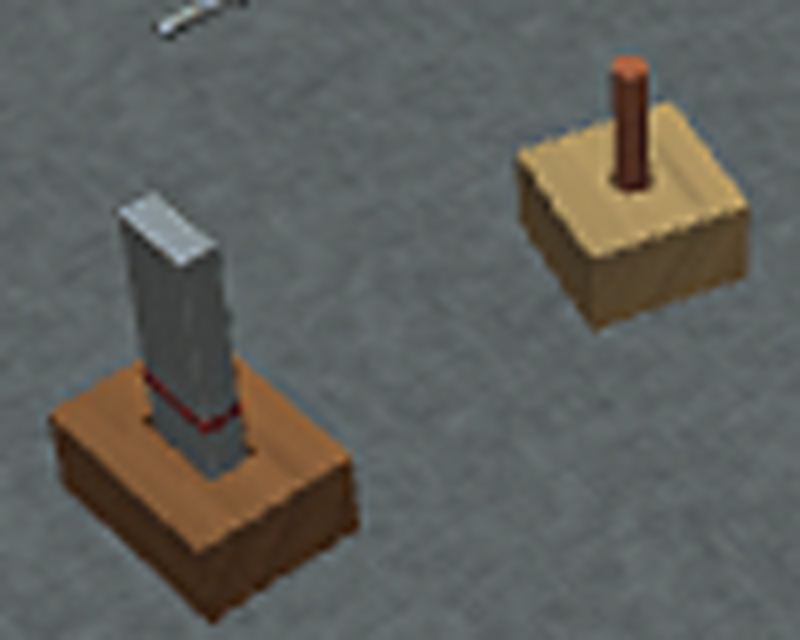

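The crops are sharp enough to use. In the enlarged images the lock plate corners, bore, window, stand tops, bolt top and pin top can all be read. I'll fit planar poses to both views together.

```bash
cat > h.py <<'E'
import numpy as np, cv2
from scipy.optimize import least_squares
def proj(s,P):
    T=np.array(s["camera_from_world"]); q=np.atleast_2d(P)@T[:3,:3].T+T[:3,3]
    return np.c_[s["fx"]*q[:,0]/q[:,2]+s["cx"], s["fy"]*q[:,1]/q[:,2]+s["cy"]]
def fit(obs,x0,yaw=True):
    # obs: list of (snap, localpts Nx2, z, pix Nx2)
    def w(p,L,z):
        c,s=np.cos(p[2]),np.sin(p[2]); L=np.atleast_2d(L)
        return np.c_[p[0]+c*L[:,0]-s*L[:,1],p[1]+s*L[:,0]+c*L[:,1],np.full(len(L),z)]
    def f(p): return np.concatenate([(proj(s,w(p,L,z))-np.atleast_2d(px)).ravel() for s,L,z,px in obs]+([] if yaw else [[p[2]]]))
    o=least_squares(f,x0,x_scale=[.01,.01,.01]); return o.x,o.fun.reshape(-1,2) if yaw else o.fun[:-1].reshape(-1,2)
def cr(pts,x0,y0,k): return (np.array(pts,float)+.5)/k-.5+[x0,y0]
def save(s,name,box=None,k=1):
    im=s["color"][:,:,::-1]
    if box: x,y,w,h=box; im=cv2.resize(im[y:y+h,x:x+w],None,fx=k,fy=k,interpolation=cv2.INTER_CUBIC)
    cv2.imwrite(name,im)
E
cat > m.py <<'E'
from h import *
T=dict(fx=404.5557487115105,fy=404.5557487115105,cx=321.8683574033425,cy=202.50565393954128,camera_from_world=[[-0.004,-1.0,-0.0006,0.0564],[-0.9965,0.0041,-0.0833,0.539],[0.0833,0.0003,-0.9965,1.0746],[0,0,0,1]])
S=dict(fx=407.3181774006541,fy=407.3181774006541,cx=323.52784719735314,cy=201.57294573295624,camera_from_world=[[-0.7573,0.6529,0.0167,0.3866],[0.4708,0.5635,-0.6788,-0.2025],[-0.4526,-0.5061,-0.7342,1.2759],[0,0,0,1]])
R=lambda a,b:np.array([[a,b],[a,-b],[-a,-b],[-a,b]])/2000. # TL,TR,BR,BL in top view
bw=np.vstack([R(40,160),[[0,.035]],R(18,36)+[0,-.035]])
tl=cr([(83,370),(728,287),(748,450),(103,528),(277,424),(487,360),(625,347),(632,415),(490,430)],230,165,10)
sl=cr([(653,403),(172,83),(80,165),(565,495),(462,351),(322,228),(222,157),(183,192),(288,265)],330,200,8)
def rep(n,obs,x0,yaw=True):
    for nm,o in (("both",obs),)+tuple((str(i),[ob]) for i,ob in enumerate(obs)):
        x,res=fit(o,x0,yaw); print(n,nm,x[:2].round(4),np.degrees(x[2]).round(2),"res",np.abs(res).max(0).round(2))
rep("lock",[(T,bw,.115,tl),(S,bw,.115,sl)],[.5,.15,.1])
rep("boltstand",[(T,R(60,80),.035,cr([(58,52),(207,43),(213,152),(62,160)],365,150,5)),(S,R(60,80)[1:],.035,cr([(50,420),(200,552),(352,462)],230,145,8)[[0,1,2]])],[.6,-.15,.1])
rep("bolttop",[(T,R(14,32),.125,cr([(137,62),(202,55),(200,82),(135,88)],365,150,5)),(S,R(14,32),.125,cr([(218,242),(152,192),(120,212),(183,265)],230,145,8))],[.6,-.15,.1])
rep("pinstand",[(T,R(60,60),.035,cr([(107,373),(221,398),(200,503),(85,480)],365,150,5)),(S,R(60,60),.035,cr([(747,208),(670,103),(518,155),(600,257)],230,145,8))],[.45,-.15,-.2])
rep("pintop",[(T,[0,0],.085,cr([(171,440)],365,150,5)),(S,[0,0],.085,cr([(630,67)],230,145,8))],[.45,-.15,0],False)
E
python3 m.py
```

```text
lock both [0.5258 0.1801] 7.81 res [11.62 12.62]
lock 0 [0.5252 0.1798] 6.93 res [0.61 0.44]
lock 1 [0.5266 0.1805] 8.86 res [12.04 12.82]
boltstand both [ 0.6323 -0.1261] 3.58 res [ 3.65 25.84]
boltstand 0 [ 0.6257 -0.1343] 2.5 res [0.46 0.34]
boltstand 1 [ 0.6448 -0.1059] 6.0 res [ 1.27 19.25]
bolttop both [ 0.626  -0.1351] 6.65 res [4.82 3.28]
bolttop 0 [ 0.6257 -0.1355] 3.82 res [0.51 0.38]
bolttop 1 [ 0.6265 -0.1343] 11.85 res [5.1  3.44]
pinstand both [ 0.4439 -0.1404] 0.99 res [19.94  9.36]
pinstand 0 [ 0.4445 -0.1407] -12.34 res [0.47 0.6 ]
pinstand 1 [ 0.4437 -0.1405] 111.31 res [ 0.6  19.98]
pintop both [ 0.4443 -0.1405] 0.0 res [0.11 0.3 ]
pintop 0 [ 0.4438 -0.1407] 0.0 res [0. 0.]
pintop 1 [ 0.4453 -0.1397] 0.0 res [0. 0.]
```

```bash
python3 - <<'E'
s=open('m.py').read()
s=s.replace("[(653,403),(172,83),(80,165),(565,495),(462,351),(322,228),(222,157),(183,192),(288,265)]","[(565,495),(80,165),(172,83),(653,403),(462,351),(288,265),(183,192),(222,157),(322,228)]")
s=s.replace("R(60,80)[1:],.035,cr([(50,420),(200,552),(352,462)],230,145,8)[[0,1,2]]","R(60,80)[[0,1,3]],.035,cr([(200,552),(50,420),(352,462)],230,145,8)")
s=s.replace("[(218,242),(152,192),(120,212),(183,265)]","[(183,265),(120,212),(152,192),(218,242)]")
s=s.replace("[(747,208),(670,103),(518,155),(600,257)]","[(600,257),(518,155),(670,103),(747,208)]")
open('m.py','w').write(s)
E
python3 m.py
```

```text
lock both [0.5262 0.1802] 7.01 res [0.83 0.79]
lock 0 [0.5252 0.1798] 6.93 res [0.61 0.44]
lock 1 [0.5274 0.1808] 7.14 res [0.63 0.28]
boltstand both [ 0.6264 -0.1339] 2.41 res [0.45 0.86]
boltstand 0 [ 0.6257 -0.1343] 2.5 res [0.46 0.34]
boltstand 1 [ 0.6276 -0.1329] 2.56 res [0.2 0.6]
bolttop both [ 0.6261 -0.1351] 3.91 res [0.69 0.55]
bolttop 0 [ 0.6257 -0.1355] 3.82 res [0.51 0.38]
bolttop 1 [ 0.6266 -0.1342] 4.03 res [0.48 0.25]
pinstand both [ 0.4446 -0.14  ] -12.23 res [0.78 0.7 ]
pinstand 0 [ 0.4445 -0.1407] -12.34 res [0.47 0.6 ]
pinstand 1 [ 0.445  -0.1388] -12.07 res [0.68 0.55]
pintop both [ 0.4443 -0.1405] 0.0 res [0.11 0.3 ]
pintop 0 [ 0.4438 -0.1407] 0.0 res [0. 0.]
pintop 1 [ 0.4453 -0.1397] 0.0 res [0. 0.]
```

Both views agree within about 1 mm: lock (0.526, 0.180) at yaw 7°, bolt (0.626, -0.135) at yaw 3–4°, pin (0.444, -0.140). The bore leaves only 1 mm, so I'll refine with the wrist camera, using the same view over the pin and the lock.

```bash
cat >> h.py <<'E'
def ori(deg):
    t=np.radians(deg); z=np.array([np.cos(t),np.sin(t),0]); y=np.array([0,0,-1.]); return np.c_[np.cross(y,z),y,z]
E
python3 - <<'E'
from workcell import r
from h import *
R=ori(7);
for a in (7,187):
    for p in ([.4443,-.1405,.2],[.522,.215,.25],[.6262,-.135,.2]):
        q=r.inverse_kinematics(p,ori(a)); print(a,p,None if q is None else np.round(q,1))
s=r.snapshot("wrist"); T=np.array(s["camera_from_world"]); Rt=r.read_ee_rot(); p=r.read_eef_pos()
C=-T[:3,:3].T@T[:3,3]; print("cam in tool",Rt.T@(C-p)); print("axes",(Rt.T@T[:3,:3].T).round(3).tolist())
print(proj(s,[p,p+Rt@[0,.1,0],p+Rt@[.05,0,0]]))
E
```

```text
7 [0.4443, -0.1405, 0.2] [-32.2  15.5  90.9  -0.   73.6 -39.2]
7 [0.522, 0.215, 0.25] [10.4 22.9 70.8 -0.  86.4  3.4]
7 [0.6262, -0.135, 0.2] [-22.7  32.6  62.4  -0.   85.1 -29.7]
187 [0.4443, -0.1405, 0.2] [-32.2  15.5  90.9  -0.   73.6 140.8]
187 [0.522, 0.215, 0.25] None
187 [0.6262, -0.135, 0.2] [-22.7  32.6  62.4  -0.   85.1 150.3]
cam in tool [-0.08293392 -0.1454569  -0.00110373]
axes [[0.001, 0.949, 0.316], [0.0, -0.316, 0.949], [1.0, -0.001, -0.001]]
[[319.80159058 261.85069862]
 [318.99862119 201.32594073]
 [319.6672625  338.2339429 ]]
```

Run:
```python
from workcell import r
from h import *
import pickle
R=ori(7)
r.move_pose([.4443,-.1405,.185],R)
a=r.snapshot("wrist"); pa=r.read_eef_pos()
th=np.radians(7.0); b=np.array([.5262-.035*np.sin(th),.1802+.035*np.cos(th)])
r.move_pose([.6262,-.1351,.235],ori(3.5))
c=r.snapshot("wrist"); pc=r.read_eef_pos()
r.move_pose([b[0],b[1],.25],R); r.servo_line([b[0],b[1],.215])
d=r.snapshot("wrist"); pd=r.read_eef_pos()
pickle.dump((a,c,d),open("w.pkl","wb"))
save(a,"pics/wa.png");save(c,"pics/wc.png");save(d,"pics/wd.png")
print(pa,pc,pd,b,r.read_time_s())
```

```text
[ 0.44430383 -0.1413854   0.18505136] [ 0.62508839 -0.13558635  0.23467317] [0.52257888 0.21450923 0.21571146] [0.52193457 0.21493912] 4.5333
```

View pics/wa.png

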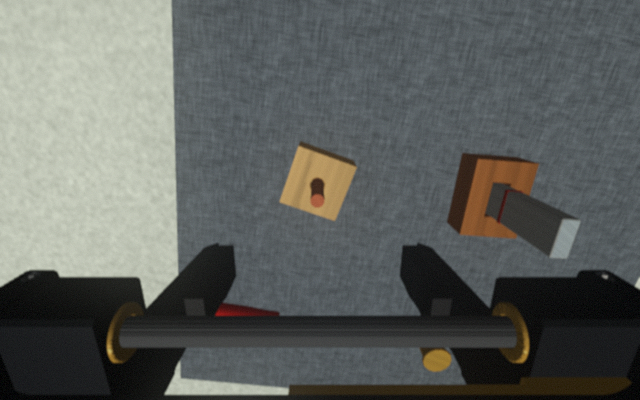

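View pics/wd.png

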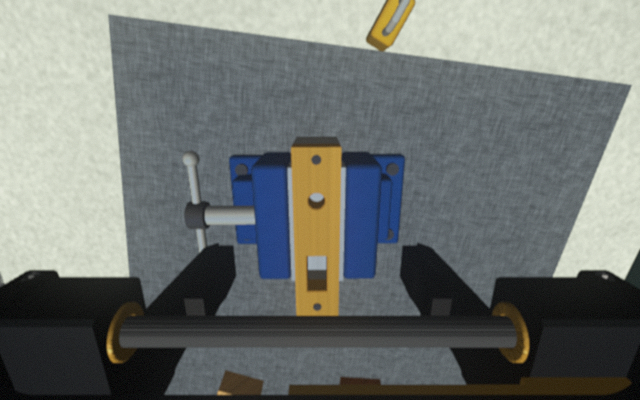

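View pics/wc.png

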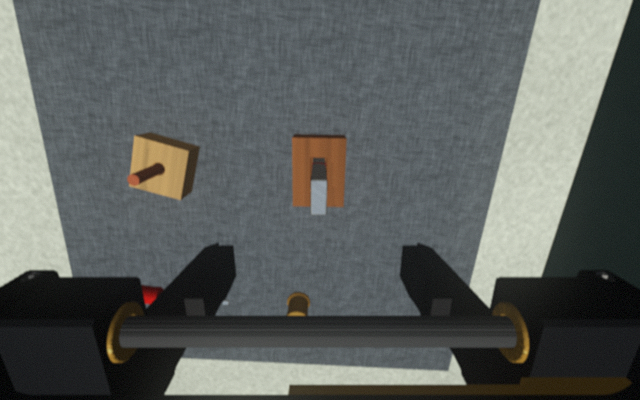

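The wrist views show the pin top at (317,201), the bore at (317,200), the window around (317,272) and the bolt top at (318,197). I'll zoom in, and check whether the ~1 mm TCP error settles.

Run:
```python
from workcell import r
from h import *
import pickle
a,c,d=pickle.load(open("w.pkl","rb"))
save(a,"pics/wa1.png",(275,140,90,85),7);save(d,"pics/wd1.png",(280,130,80,190),3);save(d,"pics/wd2.png",(285,180,64,48),12);save(d,"pics/wd3.png",(285,250,64,48),12);save(c,"pics/wc1.png",(285,130,70,90),6)
print(r.read_eef_pos(), r.read_time_s()); r.pause(.3); print(r.read_eef_pos()); print(r.read_eef_pos())
R=r.read_ee_rot(); print((ori(7).T@R).round(4).tolist())
```

```text
[0.52257888 0.21450923 0.21571146] 4.5333
[0.52208752 0.21495824 0.21553889]
[0.52208752 0.21495824 0.21553889]
[[1.0, -0.0001, -0.0], [0.0001, 1.0, -0.001], [0.0, 0.001, 1.0]]
```

View pics/wa1.png

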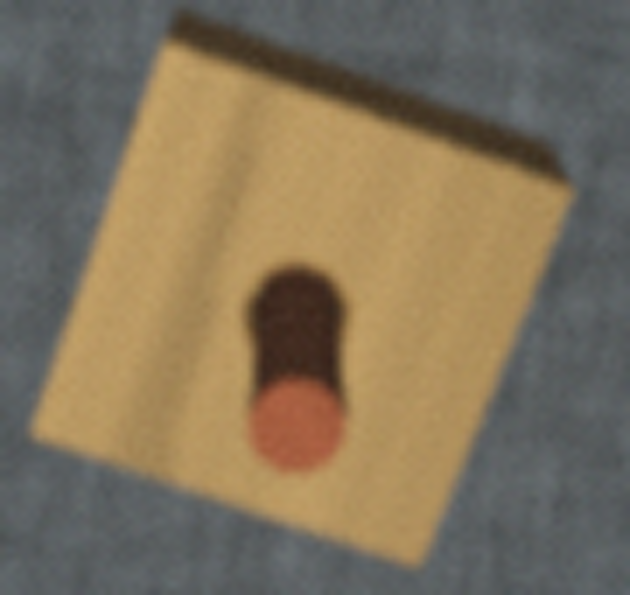

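View pics/wd2.png

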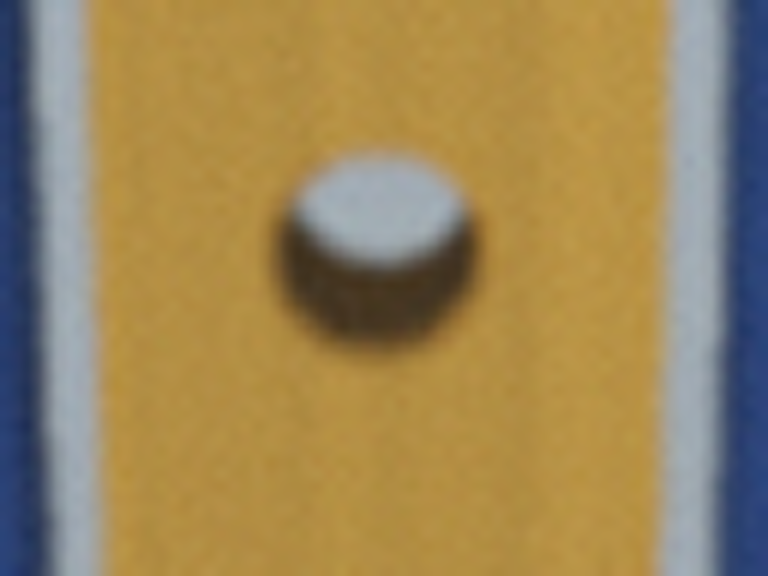

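View pics/wd3.png

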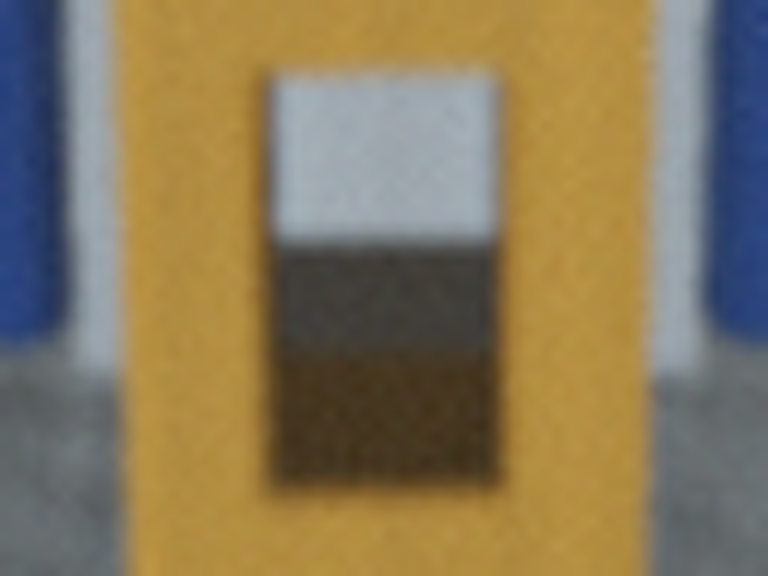

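View pics/wd1.png

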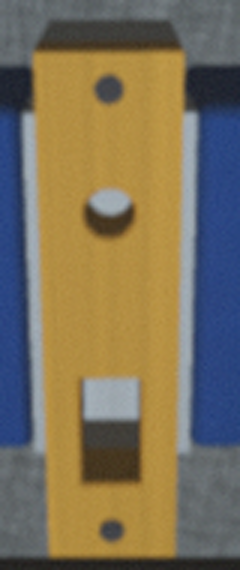

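View pics/wc1.png

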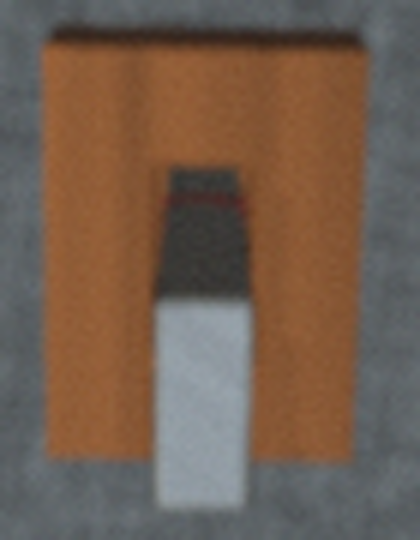

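Run:
```python
from h import *
import pickle
a,c,d=pickle.load(open("w.pkl","rb"))
R=lambda a,b:np.array([[a,b],[a,-b],[-a,-b],[-a,b]])/2000.
def go(n,obs,x0,yaw=True):
    x,res=fit(obs,x0,yaw); print(n,x[:2].round(4),np.degrees(x[2]).round(2),np.abs(res).max(0).round(2))
go("pintop",[(a,[0,0],.085,cr([(297,425)],275,140,7))],[.44,-.14,0],False)
go("pinstand",[(a,R(60,60),.035,cr([(573,187),(418,568),(32,437),(168,42)],275,140,7))],[.44,-.14,-.2])
bo=cr([(377,251)],285,180,12); wi=cr([(502,72),(498,488),(270,488),(266,72)],285,250,12)
go("bore",[(d,[0,0],.115,bo)],[.52,.21,0],False)
go("window",[(d,R(18,36),.115,wi)],[.52,.14,.12])
pl=cr([(185,50),(33,50)],280,130,3)
go("lock",[(d,np.vstack([[[0,.035]],R(18,36)+[0,-.035],[[.02,.08],[-.02,.08]]]),.115,np.vstack([bo,wi,pl]))],[.52,.18,.12])
go("bolttop",[(c,R(14,32),.125,cr([(250,299),(245,508),(157,508),(160,299)],285,130,6))],[.62,-.13,.05])
go("boltstand",[(c,R(60,80),.035,cr([(368,48),(353,462),(47,460),(45,45)],285,130,6))],[.62,-.13,.05])
```

```text
pintop [ 0.4439 -0.1398] 0.0 [0. 0.]
pinstand [ 0.444  -0.1402] -13.04 [0.45 0.36]
bore [0.521  0.2156] 0.0 [0. 0.]
window [0.5297 0.1467] 6.85 [0.33 0.08]
lock [0.5254 0.1811] 7.04 [0.43 0.4 ]
bolttop [ 0.626  -0.1342] 2.58 [0.81 0.37]
boltstand [ 0.6262 -0.1344] 2.73 [0.5  0.33]
```

The wrist fits agree with the two fixed cameras. Now I'll pick the pin.

```bash
cat >> h.py <<'E'
def settle(r,p,tol=.0004,n=6):
    "servo onto p with correction of the standing error"
    import numpy as np
    p=np.array(p,float); cmd=p.copy()
    r.servo_line(cmd,.08); r.pause(.2)
    for _ in range(n):
        e=p-r.read_eef_pos()
        if np.abs(e).max()<tol: break
        cmd=cmd+e; r.servo_line(cmd,.05); r.pause(.2)
    return r.read_eef_pos()
E
python3 - <<'E'
from workcell import r
from h import *
R=ori(7); P=[.4440,-.1400]
r.servo_line([.522,.215,.25])
r.move_pose(P+[.2],R)
r.servo_line(P+[.12])
print(settle(r,P+[.10]), r.read_time_s())
print(r.servo_line(P+[.049],.1,guard=12)); r.pause(.3); p0=r.read_eef_pos(); print(p0,r.read_force())
r.move_gripper(0.0); print(r.read_grip_width(),r.read_eef_pos(),r.read_force())
save(r.snapshot("wrist"),"pics/g1.png")
r.servo_line(P+[.17]); r.pause(.2); print(r.read_grip_width(),r.read_force(),r.read_time_s())
save(r.snapshot("wrist"),"pics/g2.png")
save(r.snapshot("scene"),"pics/g2s.png")
E
```

```text
[ 0.4439746  -0.14000237  0.09998109] 8.775
False
[ 0.44415663 -0.14006584  0.04937262] [-0.60271853 -1.62395134 -0.19531917]
0.010949290683059661 [ 0.44399553 -0.140004    0.04902676] [-0.60901935  1.25534807  0.66129702]
0.010836425842806228 [-0.52867231 -0.63182479 -0.52012815] 12.0917
```

View pics/g2.png

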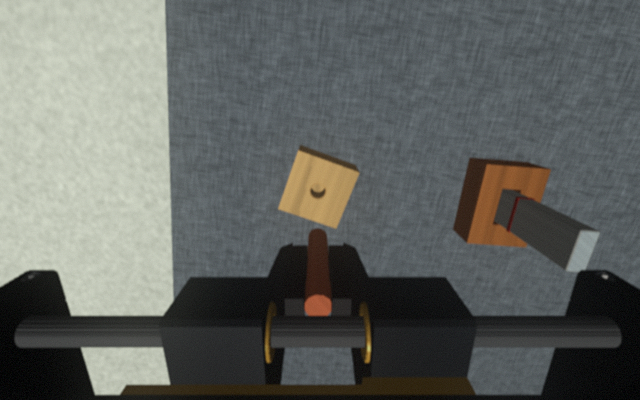

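View pics/g2s.png

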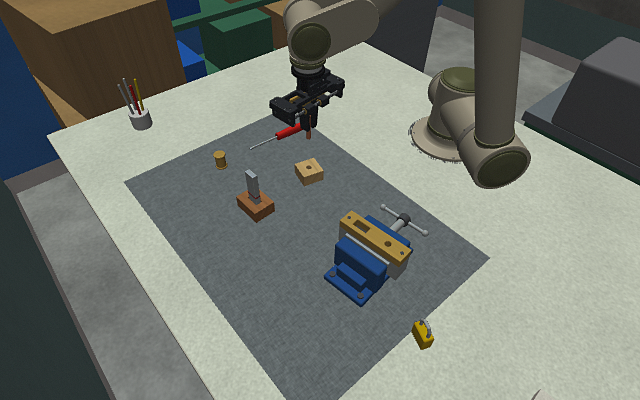

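The pin is held upright, with its top at about (318,304), its foot near (317,234) and the stand empty. I'll carry it over the bore and compare with the predicted pin position in the hand.

Run:
```python
from workcell import r
from h import *
R=ori(7); B=[.5211,.2157]
r.servo_line([.444,-.14,.22])
r.move_pose(B+[.22],R)
print(settle(r,B+[.165]))
s=r.snapshot("wrist"); p=r.read_eef_pos(); Rt=r.read_ee_rot()
print("pred top",proj(s,p+Rt@[0,-.036,0]),"foot",proj(s,p+Rt@[0,.034,0]),"bore",proj(s,B+[.115]))
save(s,"pics/b1.png",(280,170,80,150),4); 
save(r.snapshot("scene"),"pics/b1s.png",(340,170,100,100),6)
print(r.read_time_s(),r.read_force())
```

```text
[0.52107999 0.2157102  0.16498055]
pred top [[317.13223057 306.51118351]] foot [[317.26492964 235.66876361]] bore [[317.32230894 225.70213653]]
16.0833 [-0.05643199 -0.36492566 -0.62255831]
```

View pics/b1.png

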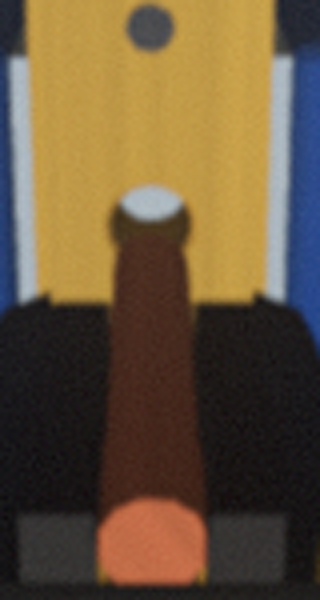

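View pics/b1s.png

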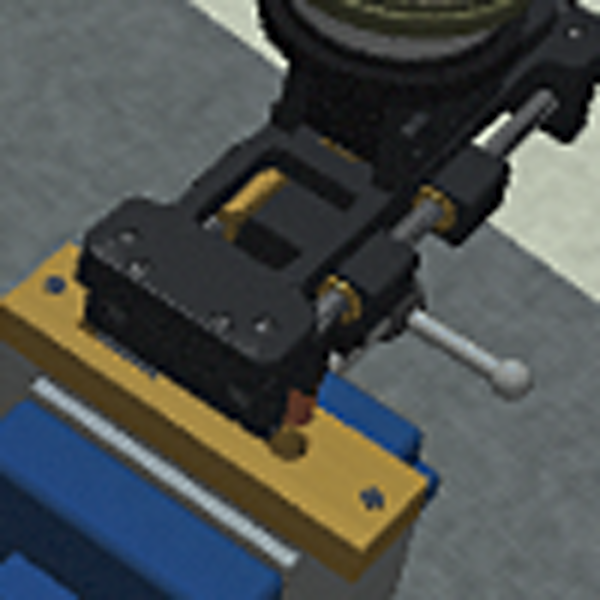

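Pin and bore line up: predicted and observed agree within about 0.3 mm, with the pin slightly right. I'll correct that and insert under guard.

Run:
```python
from workcell import r
from h import *
B=[.5209,.2157]
print(settle(r,B+[.155]),r.read_force())
for z in (.146,.140,.135,.1305):
    g=r.servo_line(B+[z],.04,guard=8); r.pause(.1); print(z,g,r.read_eef_pos().round(4),r.read_force().round(2))
    if g: break
print(r.read_time_s())
save(r.snapshot("wrist"),"pics/i1.png",(280,170,80,150),4)
```

```text
[0.52103658 0.21571561 0.15528055] [-0.21698743 -0.40775527 -0.60360775]
0.146 False [0.5209 0.2157 0.146 ] [ 0.38 -0.11 -0.47]
0.14 False [0.5209 0.2157 0.14  ] [ 0.42  0.44 -0.78]
0.135 False [0.5209 0.2157 0.135 ] [ 0.03 -0.27 -0.39]
0.1305 False [0.5209 0.2157 0.1305] [-0.16 -0.64 -0.14]
18.1667
```

View pics/i1.png

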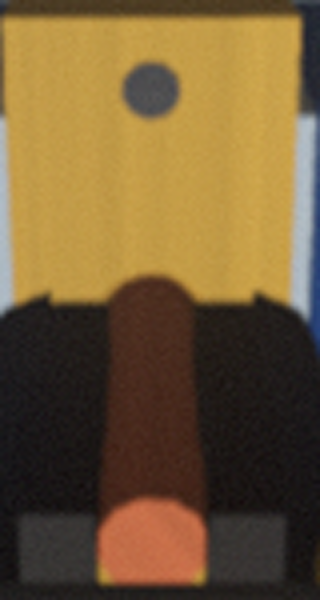

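It went in with no contact force. I'll lower it to the bottom contact and release.

Run:
```python
from workcell import r
from h import *
B=[.5209,.2157]
g=r.servo_line(B+[.1265],.02,guard=6); r.pause(.1); print(g,r.read_eef_pos().round(4),r.read_force().round(2))
r.move_gripper(.05); r.pause(.2); print(r.read_grip_width(),r.read_eef_pos().round(4),r.read_force().round(2))
r.servo_line(B+[.20],.12); r.servo_line([.5209,.2157,.27],.2)
s=r.snapshot("wrist"); print(r.read_time_s())
print("home top pred",proj(s,[.521,.2157,.165]),"foot at mouth",proj(s,[.521,.2157,.115]))
save(s,"pics/j1.png",(270,130,100,150),4); save(r.snapshot("scene"),"pics/j1s.png",(330,190,90,80),8)
t=r.snapshot("top"); save(t,"pics/j1t.png",(230,165,80,60),10); print(proj(t,[.521,.2157,.165]))
```

```text
True [0.5212 0.2158 0.1289] [-0.63  0.04  4.79]
0.049963867223091415 [0.5208 0.2157 0.1283] [-0.72  0.01 -0.04]
20.7417
home top pred [[318.16756494 200.68888483]] foot at mouth [[318.18696016 184.759962  ]]
[[253.36260985 205.43463565]]
```

View pics/j1.png

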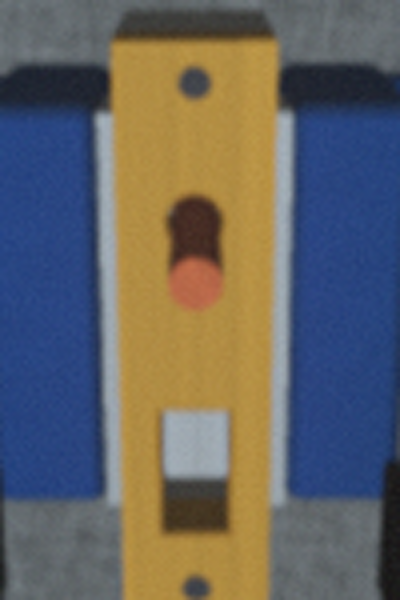

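View pics/j1s.png

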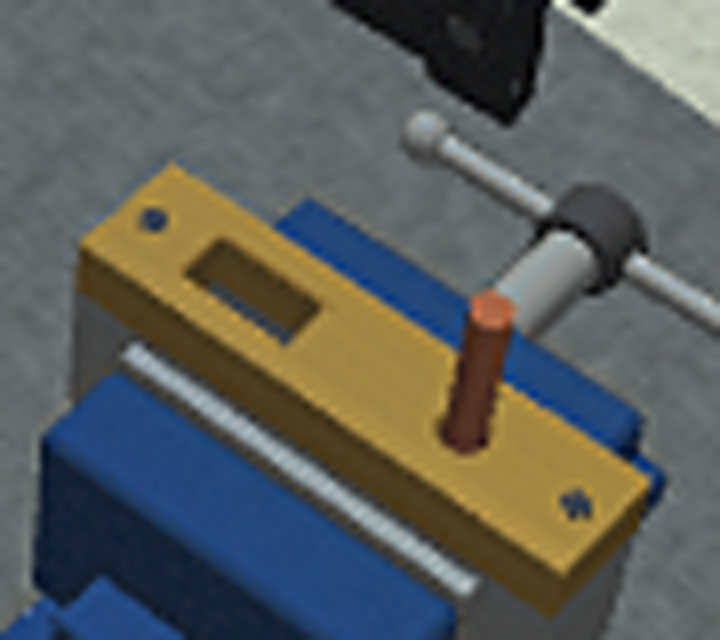

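The pin stands home: its top is seen at wrist (318.6,200.6) against (318.2,200.7) predicted for fully home, and bottom contact came at TCP 0.129 as expected. Next, the bolt.

Run:
```python
from workcell import r
from h import *
R=ori(2.7); P=[.6261,-.1343]
r.move_pose(P+[.22],R)
r.servo_line(P+[.15],.12)
print(settle(r,P+[.135]), r.read_time_s())
print(r.servo_line(P+[.081],.1,guard=12)); r.pause(.3); print(r.read_eef_pos(),r.read_force())
r.move_gripper(0.0); print(r.read_grip_width(),r.read_eef_pos(),r.read_force())
r.servo_line(P+[.095],.05); r.servo_line(P+[.27],.15); r.pause(.3); print(r.read_grip_width(),r.read_force(),r.read_time_s())
B=[.5297,.1466]; R=ori(7.0)
r.move_pose(B+[.27],R)
print(settle(r,B+[.215]))
s=r.snapshot("wrist"); p=r.read_eef_pos(); Rt=r.read_ee_rot()
L=lambda a,b,y:np.array([[sx*b/2,y,sz*a/2] for sx,sz in((-1,1),(1,1),(1,-1),(-1,-1))])/1e3
pj=lambda Q:proj(s,p+Q@Rt.T).round(1).tolist()
print("top",pj(L(14,32,-44))); print("foot",pj(L(14,32,66))); 
print("win",proj(s,[[B[0]+c*np.cos(.1222)-d*np.sin(.1222),B[1]+c*np.sin(.1222)+d*np.cos(.1222),.115] for c,d in((.009,.018),(.009,-.018),(-.009,-.018),(-.009,.018))]).round(1).tolist())
save(s,"pics/k1.png",(250,150,130,200),3); save(s,"pics/k1f.png")
save(r.snapshot("scene"),"pics/k1s.png",(300,150,130,110),6)
print(r.read_time_s(),r.read_force(),r.read_ft_torque(),r.read_grip_width())
```

```text
[ 0.62608808 -0.13428558  0.13497875] 24.3917
False
[ 0.62623412 -0.13437502  0.08145779] [ 0.20966161 -0.90131403 -0.23256794]
0.013781711491623357 [ 0.6260109  -0.13432042  0.0809899 ] [ 0.19480842 -0.14275455  0.61012891]
0.013834826308380673 [-0.06577058  0.74471062 -3.59112454] 28.0667
[0.52966193 0.14662278 0.21495228]
top [[335.5, 284.6], [334.1, 351.6], [300.1, 351.6], [298.6, 284.6]]
foot [[327.1, 196.2], [326.7, 237.0], [307.9, 237.0], [307.5, 196.2]]
win [[328.3, 181.3], [327.9, 222.1], [306.8, 222.1], [306.3, 181.3]]
31.2417 [ 0.49911172 -0.40574355 -5.40268394] [-0.03968896 -0.11032856 -0.03809687] 0.013795460759081871
```

View pics/k1f.png

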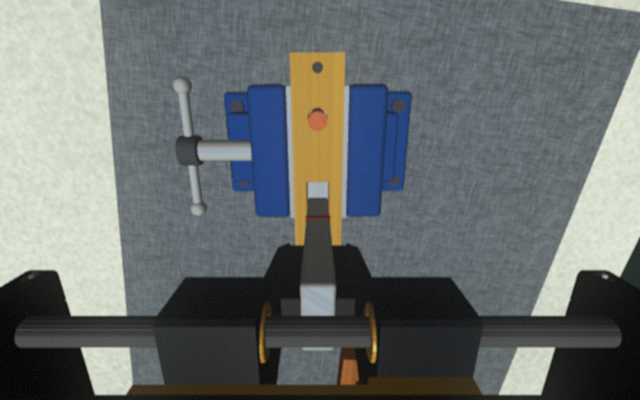

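View pics/k1.png

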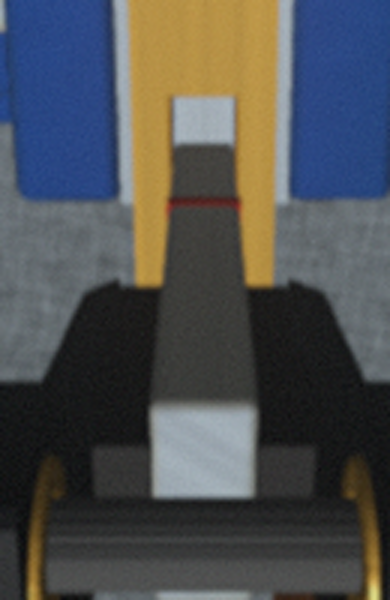

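View pics/k1s.png

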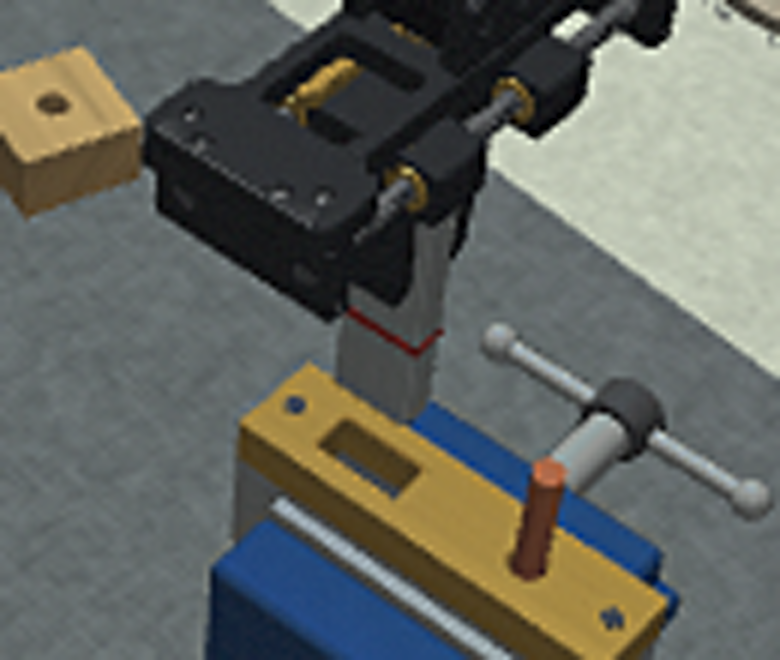

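The bolt is held vertical over the window. The foot's far edge at about row 198 is 2 px off the prediction, so I'll zoom in to check tilt.

Run:
```python
import cv2
im=cv2.imread("pics/k1f.png")
cv2.imwrite("pics/k2.png",cv2.resize(im[170:230,290:345],None,fx=10,fy=10,interpolation=cv2.INTER_CUBIC))
```

```text
(no output)
```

View pics/k2.png

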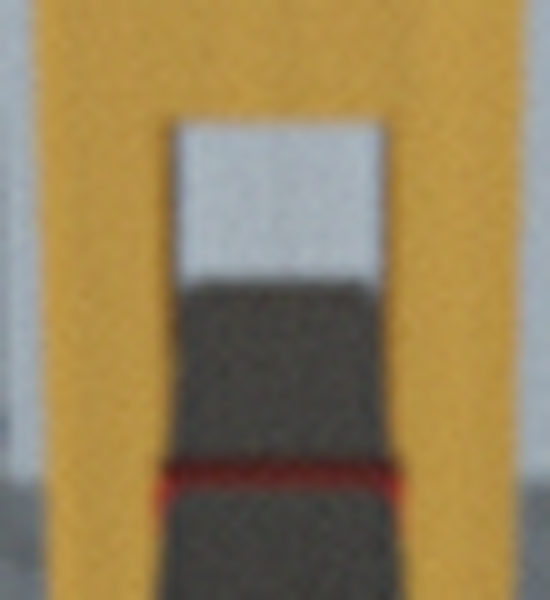

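The x alignment is centred. In y the foot sits about 0.7 mm towards -y (chamfer or slight tilt), so I'll shift +0.5 mm and insert under guard.

Run:
```python
from workcell import r
from h import *
B=[.52965,.1471]
print(settle(r,B+[.19]),r.read_force().round(2))
for z in (.176,.165,.155,.148,.141):
    g=r.servo_line(B+[z],.06,guard=6); r.pause(.1); print(z,g,r.read_eef_pos().round(4),r.read_force().round(2),r.read_ft_torque().round(3))
    if g: break
r.pause(.4); print(r.read_eef_pos(),r.read_force().round(2),r.read_grip_width())
s=r.snapshot("wrist");save(s,"pics/l1.png",(250,150,130,200),3)
s=r.snapshot("scene");save(s,"pics/l1s.png",(310,160,110,100),7)
print(r.read_time_s())
```

```text
[0.5296226  0.14711013 0.18998279] [ 0.33  0.27 -4.33]
0.176 False [0.5297 0.1471 0.176 ] [ 0.89 -0.62 -5.38] [-0.025 -0.049  0.012]
0.165 False [0.5297 0.1471 0.165 ] [ 0.04 -0.3  -4.71] [-0.014 -0.105  0.028]
0.155 False [0.5297 0.1471 0.155 ] [ 0.06 -0.51 -4.35] [-0.009 -0.116 -0.033]
0.148 False [0.5297 0.1471 0.148 ] [-0.28  0.41 -4.64] [-0.004 -0.047  0.043]
0.141 False [0.5297 0.1471 0.141 ] [-0.06 -0.29 -4.25] [-0.056 -0.063 -0.008]
[0.52967893 0.1470972  0.14105852] [-0.58 -0.44 -4.41] 0.013508350579182649
35.3667
```

View pics/l1.png

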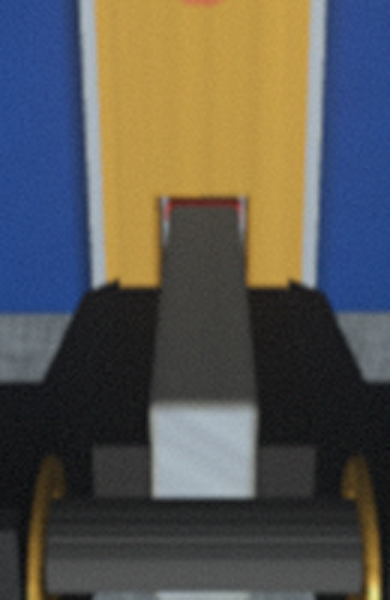

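View pics/l1s.png

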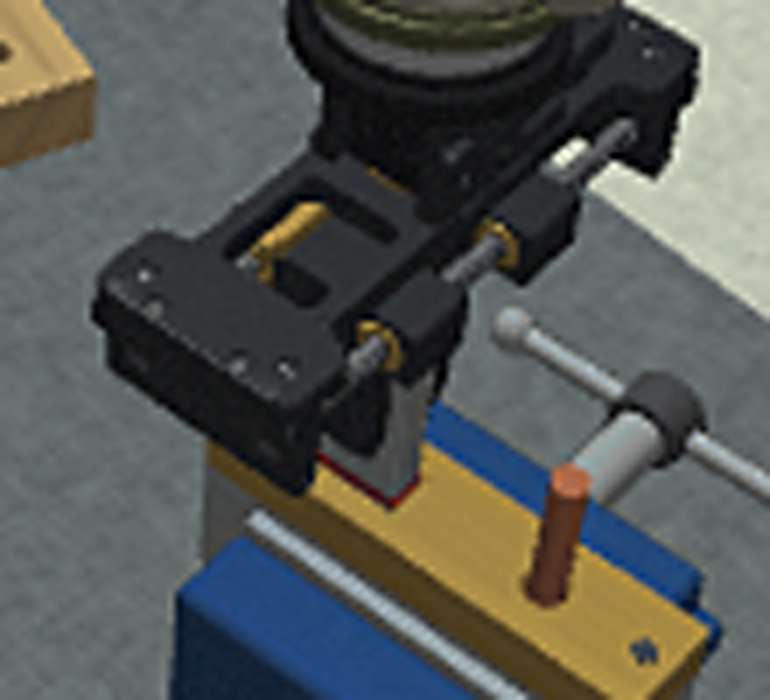

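The red line sits at the mouth with clearance visible on both sides. The force is only the bolt's weight (about 4.4 N), and the pin still stands. Handing in.

Run:
```python
from workcell import r
import numpy as np
print(np.abs(r.read_qvel()).max(),r.read_force().round(2),r.read_grip_width(),r.read_time_s())
r.hand_in()
```

```text
0.09427244264389605 [-0.87  0.02 -4.62] 0.01356217176825494 35.3667
the job is handed in; nothing more can be done
```

I finished the job in the order asked and handed it in at 35.4 s.

- **Pin:** it went into the bore with no side load and touched bottom at the height expected for fully home. After I let go, the wrist picture put its top within half a pixel of the fully-home position. It was still standing there in the last picture.
- **Bolt:** it is held upright in the window with the red line at the mouth (TCP height 0.141 m, aiming for a foot 40 mm down). The last readings before hand-in were:
  - Vertical force was about 4.6 N, which is the bolt's own weight.
  - Side force was under 1 N.
  - Finger opening was 13.6 mm, gripped on the bolt.
  - The arm was practically still.

**What disagreed:** before insertion, the bolt's foot looked about 0.7–0.9 mm off its predicted position towards -y. I took this for the chamfer or a slight tilt and shifted 0.5 mm to correct it. The bolt then went in without contact.

**Not checked:** I did not measure the cylinder, padlock and screwdriver again at the end. My moves passed above them and none of them was touched on purpose.

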